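# Stack the fudge bins on their ledges and slide the pair into the covered bay

### The job

Put the two open grey bins of fudge away in the empty lane of the plywood bay. Set the bin that holds two squares on top of the bin that holds four, turned half a turn against it so that it stands on the lower bin's ledges, clear of the fudge, with the handles at opposite ends (like the pair already put away in the next lane), and then slide the stack straight in under the shelf, lower handle to the front, until the lower bin meets the back board. Every square stays in its bin, the lower squares must not be pressed, and the two jars and the ribbon roll standing about stay where they are.

Things in the scene. Friction and masses are not known exactly. Their poses are not given: they have to be found in the camera images.
- bay: fixed plywood bay: a shelf (12 mm thick, underside 95 mm up) on two cheeks, over two parallel lanes open to the front and ended by a back board 60 mm high (the upper bin's handle passes over it). Origin on the table, mid-opening; x points into the bay, y left, z up. Shelf's front edge at x = -4 mm, back board's face at x = 95 mm. Empty lane centred at y = -52.5 mm; at y = +52.5 mm the full one (a fixed stacked pair of bins)
- lane_mouth (a point): point on the table in the middle of the empty lane's mouth (bay x = -34, y = -52.5 mm), axes as the bay's. Two aluminium guide rails 22 mm high begin here 90 mm apart, narrow to 71 mm at bay x = -2 mm and run on so to the back board. A tape roll and lids lie on the shelf, up to 135 mm above the table
- lane_home (a point): point on the table in the empty lane (bay x = 25.5, y = -52.5 mm) where the lower bin's origin lies when it touches the back board, its x axis along the lane; axes as the bay's
- bin_a: lower bin, with four fudge squares piled two high (tops 31 mm up): grey stack-nest bin, 139 x 63 mm over the rim (x, y), 48 mm high, about 160 g empty. Origin at the centre of its underside; loop handle at the -x end. The rim is a vertical band 41 to 48 mm up; below it the sides taper to 47 mm wide, 121 mm long at the foot. Starts before the empty lane, handle to the robot
- bin_a_ledge (a point): point on bin_a's axis level with its ledges, 38 mm above its underside: here the origin of the upper bin comes to lie. Ledges are inside both ends (in the middle at the handle end, at the sides at the other). A bin turned half a turn stands on them, sunk 10 mm into the rim with 3 to 5 mm play each way, stack 86 mm high; one the same way round nests down on the fudge instead
- bin_a_handle (a point): middle of bin_a's handle: 86 mm from the bin's origin along -x, 43 mm above its underside. The handle is a flat loop of 8 mm round bar (39 to 47 mm up): two arms along x, 42 mm wide over both, and a crossbar along y 100 mm from the origin. Can be gripped from above across both arms or on the crossbar
- bin_b: the bin to go on top: same shape and size as bin_a, holding two squares in one layer (tops 17 mm up). Origin at the centre of its underside, handle at its -x end. Starts on the table to the right of bin_a, handle roughly to the robot. It balances 5 mm from its origin towards the handle and can be lifted there across the rim from above (63 mm)
- bin_b_handle (a point): middle of bin_b's handle: 86 mm from the bin's origin towards its -x, 43 mm above its underside
- fudge_1: square of fudge, about 37 x 44 mm and 14 mm high, 26 g, loose; origin at the centre of its underside; in bin_a, bottom layer
- fudge_2: square of fudge, about 37 x 46 mm and 14 mm high, 26 g, loose; origin at the centre of its underside; in bin_a, bottom layer
- fudge_3: square of fudge, about 41 x 35 mm and 14 mm high, 26 g, loose; origin at the centre of its underside; in bin_a, top layer
- fudge_4: square of fudge, about 37 x 44 mm and 14 mm high, 26 g, loose; origin at the centre of its underside; in bin_a, top layer
- fudge_5: square of fudge, about 37 x 46 mm and 14 mm high, 26 g, loose; origin at the centre of its underside; in bin_b
- fudge_6: square of fudge, about 41 x 35 mm and 14 mm high, 26 g, loose; origin at the centre of its underside; in bin_b
- jar_near: filled glass jar with a white screw lid, 73 mm across, 113 mm high, loose; origin at the centre of its underside; a bystander, standing behind bin_b as the robot sees it
- jar_side: filled glass jar with a white screw lid, 73 mm across, 113 mm high, loose; origin at the centre of its underside; a bystander, standing in front of the full lane, to the left
- ribbon: roll of pink ribbon lying flat, 62 mm across, 24 mm high, loose; origin at the centre of its underside; a bystander between bin_b and the bay, at the back
Mind the look-alikes: they are no part of the job. What is shaped like the fudge_4 but purple is not meant.

How it is judged:
By the outcome, as a careful person would: the job done as asked, in the order asked, and still so for the second after the job is handed in, with the robot touching nothing.
It also fails if it takes over 58 s, if anything falls off the work surface, if the arm or the gripper's body presses on something with over 40 N, if the wrist force passes 120 N, or if a joint passes its speed limit or range.

### The arm

A 6-joint arm with a two-finger parallel gripper is mounted at the origin on the work surface; the furniture and walls round the work are solid. World frame = base frame: x ahead of the robot, y to its left, z up, the work surface at z = 0. Lengths are in m, angles in rad, forces in N, time in s.
With the tool pointing down it reaches from about 0.35 to 0.975 m from the base axis. Payload 7.1 kg.
Tool frame: the origin (TCP) lies between the finger pads; the fingertips stand 14 mm ahead of it and the grasp point (between the pads) lies 5 mm behind it; z points along the fingers, y is the line along which they close (so a half turn about z gives the same grasp; the last joint's range is limited). The gripper opens to 88 mm and grips with 3 to 60 N. Pads are 20 mm wide; open, the fingers measure 115 mm over their backs; the gripper's body (75 mm by 178 mm) begins 61 mm behind the grasp point.
Start: joints at [-1.156, 0.423, 1.63, -0, 1.089, -0.019], TCP at [0.263, -0.567, 0.237] pointing down, gripper open.
Joint ranges: [-3, 3], [-0.9, 2.11], [0.09, 2.58], [-1.31, 4.45], [0.11, 2.69], [-2.54, 2.54]. Speed limits (rad/s): [2.39, 2.39, 3.01, 3.14, 3.14, 3.14].

### API

Orientations are given as a rotation vector (axis times angle).
In Python, from workcell import sense, snapshot, finish_job, search_frame, trace gives the robot as it stands.
- The arm moves only by the tool servo_tool, never from a script. Its argument "motion" is a list of rows, each a list of 3 entries, a list of its own where there are three numbers: the shift along the tool's x, y, z in m, then the turn, a rotation vector about the tool's x, y, z in rad, then the opening, from 0 (shut) to 1 (fully open). In form: [[[dx, dy, dz], [ax, ay, az], grip], ...]. A call has 1 to 5 rows; each row shifts and turns the commanded pose from where the row before left it, along the tool's axes as they then stand; what a row does not reach is not made up. A row lasts 1/10 s, in which the tool goes at most 50 mm and 8.59 degrees, less where a joint would pass 70% of its speed; a pose out of reach is approached as far as the arm can. A call is refused whole if a number of a shift passes 0.05 or a number of a turn 0.15, either way. A call with a gripper value outside its range is refused whole. The fingers move at their own pace and stop on an object; "squeeze" is the grip in N (left out, the last holds). Time passes only in rows, so rows that do not move let the fingers close. It gives the time, the measured TCP pose, the force, the opening and the grip force at its end, in the units of the state.
- sense(): the state, without advancing time (a new reading comes with each control period).
- snapshot(name): name is "scene" or "side" or "wrist"; returns a dict with "frame" (480x640x3 uint8, red, green, blue), "depth" (480x640 float32, m along the optical axis (not along the pixel's ray), 0 where there is no reading), "K" (3x3 intrinsics, pixels), "R" (3x3) and "t" (3): a world point X has camera coordinates R X + t; the wrist camera has in their place "hand_eye" (4x4, takes a point from camera to tool coordinates, whose origin is the TCP and whose axes are the flange's). Camera axes: x right, y down, z forward; pixel columns grow to the right and rows downward; lengths in m; the calibration is good to about 2 mm. The wrist camera is an equidistant fisheye: a pixel r from the principal point sees the ray r / f radians off the axis. A picture is of the moment at which its call begins: read the wrist's pose just before it.
- finish_job(): hands the job in; it is judged then, once.
Trained networks look in a picture, given as the dict that the camera call returned (one of the last four; its "shot" number tells which), for a name from the list of things; names that differ only in an ending like _2 or _b are one class to them, and where a whole thing is asked for, a point or a joint stands for the part that bears it (a point fixed in the world has none). Each returns a list of dicts, best first, with "conf" (0 to 1); they miss things now and then, are a little off and sometimes report something else, mostly with a low value. They report only what shows in the picture. A call takes as long as a camera call. They do not tell look-alikes from the thing itself.
- search_frame(picture, label): "position" ([x, y, z] in m, in world coordinates, good to about 4 mm: the middle of the surface that is visible of it).
- trace(picture, label): "mask" (480x640 bool, what is visible of it).
The state is a dict: "time": time; "q": joint angles; "qvel": joint speeds; "tau": joint torques, N m; "position": TCP position; "orientation": TCP orientation; "ft_force": force on the tool from outside, world axes, zero at the start; "ft_torque": the same for the moment, N m; "opening": finger opening in m; "finger_force": force on a finger pad.
Only numpy, scipy, OpenCV 4.12 (cv2) and the standard library are available. Lean on these libraries where they do the work, as an engineer would, in place of code of your own. Each camera call takes 0.05 s, during which the arm holds its last target. There are 200 camera calls.

## Working session

There is one attempt and no reset: what is moved stays moved. The work goes in short steps, Python scripts to look and compute and a tool call to move; the robot and the scene stay as the last step left them, time stands still between calls to the robot, and variables do not carry over. Pictures are saved under pics/ and viewed, at most 10 in all, crops included, and the job is handed in when it is done.

Besides the shell and the picture viewer there is one more tool, called by a JSON object that holds its "name" and its "arguments", one argument or row to a line. servo_tool: Moves the arm, as the interface text tells. Its arguments: {"type":"object","properties":{"motion":{"type":"array"},"squeeze":{"type":"number"}},"required":["motion"]}

```bash
mkdir -p pics; cat > h.py <<'E'
import numpy as np, cv2
from workcell import sense, snapshot, finish_job, search_frame, trace
def cloud(p):
    v,u=np.nonzero(p['depth']>0); d=p['depth'][v,u]; K=p['K']
    c=np.stack([(u-K[0,2])/K[0,0]*d,(v-K[1,2])/K[1,1]*d,d],1)
    return (c-p['t'])@p['R'], v,u   # R^T (c-t)
E
python3 - <<'E'
from h import *
np.set_printoptions(precision=3,suppress=True)
s=sense(); print(s['time'],s['position'],s['orientation'])
p=snapshot('scene'); q=snapshot('side')
cv2.imwrite('pics/scene.png',p['frame'][:,:,::-1]); cv2.imwrite('pics/side.png',q['frame'][:,:,::-1])
np.savez('s0.npz',**{k:p[k] for k in('frame','depth','K','R','t')}); np.savez('s1.npz',**{k:q[k] for k in('frame','depth','K','R','t')})
for n,pp in(('scene',p),('side',q)):
  print(n, -pp['R'].T@pp['t'])
  for l in['bin_a','bay','jar_near','ribbon','fudge_1','bin_a_handle']:
    for r in search_frame(pp,l)[:6]: print(l,round(r['conf'],2),np.array(r['position']))
E
```

```text
0.0 [ 0.263 -0.567  0.236] [-3.066 -0.676  0.   ]
scene [-0.028  0.717  0.94 ]
bin_a 0.77 [ 0.507 -0.013  0.038]
bin_a 0.66 [0.497 0.226 0.04 ]
bay 0.79 [0.65  0.356 0.106]
jar_near 0.9 [0.68  0.042 0.088]
ribbon 0.69 [0.652 0.107 0.023]
fudge_1 0.76 [0.481 0.222 0.031]
fudge_1 0.71 [0.417 0.106 0.013]
fudge_1 0.66 [0.521 0.235 0.033]
fudge_1 0.53 [ 0.492 -0.009  0.012]
fudge_1 0.5 [ 0.534 -0.013  0.015]
fudge_1 0.4 [0.678 0.041 0.088]
bin_a_handle 0.58 [0.493 0.229 0.036]
side [ 0.501 -0.739  1.273]
bin_a 0.91 [0.5   0.22  0.037]
bin_a 0.65 [0.508 0.    0.034]
bay 0.87 [0.672 0.301 0.107]
jar_near 0.94 [0.694 0.001 0.096]
ribbon 0.67 [0.656 0.096 0.02 ]
fudge_1 0.77 [0.421 0.1   0.018]
fudge_1 0.67 [0.524 0.237 0.037]
fudge_1 0.67 [ 0.486 -0.005  0.019]
fudge_1 0.66 [0.48  0.223 0.033]
bin_a_handle 0.77 [0.497 0.221 0.037]
```

View pics/scene.png

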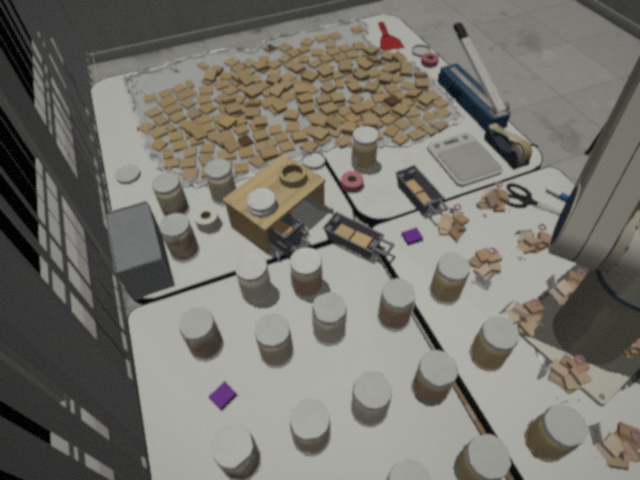

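View pics/side.png

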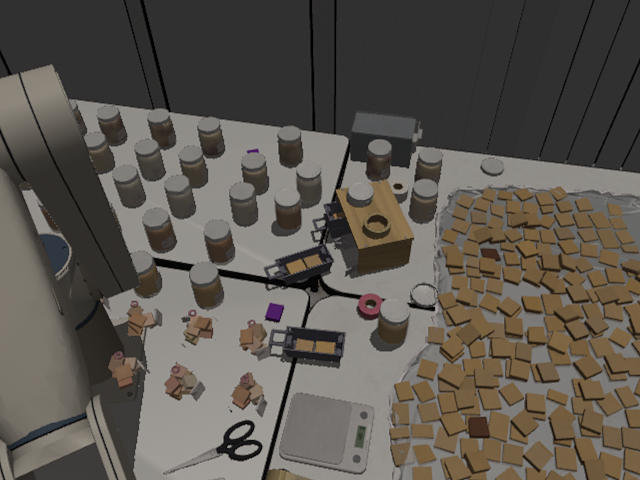

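The scene view shows bin_a at about (355,237) and bin_b at (422,190), with the bay at (275,200). The ribbon is at (352,181) and jar_near at (365,148). In the side view, bin_a is at (303,265), bin_b at (313,344) and the bay at (375,225). Next I'll fit their poses from depth.

```bash
cat >> h.py <<'E'
from scipy.optimize import minimize
def model():
    im=np.ones((600,800),np.uint8)*255; c=lambda x,y:(int(400+x*2),int(300+y*2)) # 0.5mm/px
    cv2.rectangle(im,c(-68.5,-30.5),c(68.5,30.5),0,3)
    for y in(-17,17): cv2.line(im,c(-69,y),c(-96,y),0,14)
    cv2.line(im,c(-96,-17),c(-96,17),0,14)
    return cv2.distanceTransform(im,cv2.DIST_L2,5)/2
DT=model()
def fitbin(P,x0):
    def cost(s):
        c,n=np.cos(s[2]),np.sin(s[2]); d=(P[:,:2]-s[:2])*1000
        u=400+2*(c*d[:,0]+n*d[:,1]); v=300+2*(-n*d[:,0]+c*d[:,1])
        return np.minimum(cv2.remap(DT.astype(np.float32),u.astype(np.float32)[:,None],v.astype(np.float32)[:,None],cv2.INTER_LINEAR,borderValue=50),8).mean()
    best=None
    for dy in(-.2,0,.2,.4):
      for dx in(-.015,0,.015):
        i=np.array([x0[0]+dx,x0[1],x0[2]+dy]); sim=np.vstack([i,i+[.01,0,0],i+[0,.01,0],i+[0,0,.1]])
        r=minimize(cost,i,method='Nelder-Mead',options=dict(initial_simplex=sim,xatol=1e-5,fatol=1e-4))
        if best is None or r.fun<best.fun: best=r
    return best.x,best.fun
E
python3 - <<'E'
from h import *
np.set_printoptions(precision=4,suppress=True)
L=[np.load(f) for f in('s0.npz','s1.npz')]
C=[cloud(p)[0] for p in L]
print([len(c) for c in C])
for nm,x0,r in(('a',(.50,.223,.2),.13),('b',(.508,-.005,0),.13)):
  for C_ in C+[np.vstack(C)]:
    P=C_[(np.hypot(C_[:,0]-x0[0]+.015,C_[:,1]-x0[1])<r)&(C_[:,2]>.038)&(C_[:,2]<.053)]
    print(nm,len(P),*fitbin(P,x0))
for C_ in C:
  m=(abs(C_[:,2]-.107)<.006)&(np.hypot(C_[:,0]-.66,C_[:,1]-.32)<.16)
  P=C_[m]; 
  (cx,cy),(w,h),a=cv2.minAreaRect((P[:,:2]*1000).astype(np.float32)); print('bay',len(P),cx,cy,w,h,a,P[:,2].mean())
  print(cv2.boxPoints(((cx,cy),(w,h),a)))
img=np.full((600,800,3),255,np.uint8)
for k,C_ in enumerate(C):
  m=(C_[:,2]>.008)&(C_[:,2]<.14)
  P=C_[m]; u=((.5-P[:,1])*1000).astype(int); v=((.95-P[:,0])*1000).astype(int)
  ok=(u>=0)&(u<800)&(v>=0)&(v<600)
  z=(P[:,2]*1900).clip(0,255).astype(np.uint8)
  col=cv2.applyColorMap(z[:,None],cv2.COLORMAP_JET)[:,0]
  o=np.argsort(P[:,2]); o=o[ok[o]]
  img[v[o],u[o]]=col[o]
cv2.imwrite('pics/top.png',img)
E
```

```text
[300048, 304224]
a 543 [0.4984 0.2327 0.3375] 0.930201530456543
a 577 [0.5013 0.2274 0.3369] 1.6546125411987305
a 1120 [0.4997 0.23   0.3351] 2.066911458969116
b 576 [ 0.5116 -0.0034 -0.184 ] 2.427948236465454
b 914 [ 0.5148 -0.0093 -0.1911] 3.205251693725586
b 1490 [ 0.5127 -0.0068 -0.1941] 3.3835079669952393
bay 2756 686.5439453125 330.1654968261719 149.4750213623047 217.06544494628906 11.174488067626953 0.10552269659544228
[[592.1899 422.1567]
 [634.2567 209.2064]
 [780.8979 238.1743]
 [738.8312 451.1246]]
bay 2564 714.0755004882812 332.5636901855469 200.667236328125 221.6761016845703 11.163932800292969 0.10754121501530994
[[594.1804 421.8781]
 [637.1006 204.3967]
 [833.9706 243.2493]
 [791.0504 460.7307]]
```

View pics/top.png

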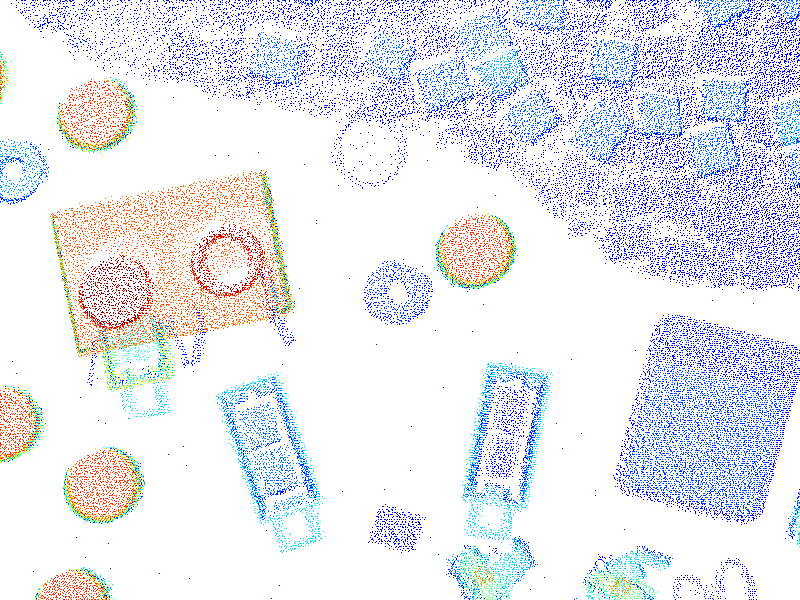

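The top-down map agrees with the fits. bin_a is at about (0.500, 0.230), yaw 0.336, and bin_b at about (0.512, -0.006), yaw -0.19. The bay's yaw is about 0.195, which puts the lane mouth at about (0.595, 0.257). I'll move over bin_b and take a closer look with the wrist camera.

```bash
cat >> h.py <<'E'
from scipy.spatial.transform import Rotation as Ro
def plan(x,y,z,psi,vmax=.045,wmax=.145,dirn=0,start=None,g=1):
    """rows (tool axes) to world TCP x,y,z with tool down, tool-y heading psi"""
    s=sense(); R=Ro.from_rotvec(s['orientation']).as_matrix(); p=np.array(s['position'])
    if start is not None: p,psi0=np.array(start[:3]),start[3]
    else: psi0=np.arctan2(R[1,1],R[0,1])
    d=(psi-psi0+np.pi)%(2*np.pi)-np.pi
    if dirn and d*dirn<0: d+=2*np.pi*dirn
    D=np.array([x,y,z])-p
    n=int(max(np.ceil(np.linalg.norm(D)/vmax),np.ceil(abs(d)/wmax),1)); 
    print('psi0 %.3f'%psi0,'from',p.round(4),'turn %.3f rows %d'%(d,n),'tilt',R[2].round(3))
    rows=[]
    for k in range(n):
        a=psi0+d*k/n; yv=np.array([np.cos(a),np.sin(a),0]); zv=np.array([0,0,-1.]); xv=np.cross(yv,zv)
        w=D/n; rows.append([[round(float(v@w),3)+0. for v in(xv,yv,zv)],[0,0,round(-d/n,3)],g])
    for i in range(0,n,5): print(str(rows[i:i+5]).replace(' ',''))
E
python3 -c "
from h import *
plan(.508,-.006,.237,1.38,dirn=1)"
```

```text
psi0 -1.137 from [ 0.2627 -0.5671  0.2367] turn 2.517 rows 18 tilt [ 0. -0. -1.]
[[[0.025,-0.023,0.0],[0,0,np.float64(-0.14)],1],[[0.028,-0.019,0.0],[0,0,np.float64(-0.14)],1],[[0.031,-0.015,0.0],[0,0,np.float64(-0.14)],1],[[0.032,-0.01,0.0],[0,0,np.float64(-0.14)],1],[[0.034,-0.006,0.0],[0,0,np.float64(-0.14)],1]]
[[[0.034,-0.001,0.0],[0,0,np.float64(-0.14)],1],[[0.034,0.004,0.0],[0,0,np.float64(-0.14)],1],[[0.033,0.009,0.0],[0,0,np.float64(-0.14)],1],[[0.031,0.013,0.0],[0,0,np.float64(-0.14)],1],[[0.029,0.017,0.0],[0,0,np.float64(-0.14)],1]]
[[[0.027,0.021,0.0],[0,0,np.float64(-0.14)],1],[[0.023,0.025,0.0],[0,0,np.float64(-0.14)],1],[[0.02,0.028,0.0],[0,0,np.float64(-0.14)],1],[[0.016,0.03,0.0],[0,0,np.float64(-0.14)],1],[[0.011,0.032,0.0],[0,0,np.float64(-0.14)],1]]
[[[0.007,0.033,0.0],[0,0,np.float64(-0.14)],1],[[0.002,0.034,0.0],[0,0,np.float64(-0.14)],1],[[-0.003,0.034,0.0],[0,0,np.float64(-0.14)],1]]
```

{"name": "servo_tool", "arguments": {
  "motion": [
    [[0.025,-0.023,0],[0,0,-0.14],1],
    [[0.028,-0.019,0],[0,0,-0.14],1],
    [[0.031,-0.015,0],[0,0,-0.14],1],
    [[0.032,-0.01,0],[0,0,-0.14],1],
    [[0.034,-0.006,0],[0,0,-0.14],1]
  ]
}}

```text
time: 1.2
position: [0.3299, -0.4093, 0.2368]
orientation: [2.645, 1.694, 0.0]
ft_force: [-0.1, -0.3, 0.6]
opening: 0.0877
finger_force: 0.0
```

{"name": "servo_tool", "arguments": {
  "motion": [
    [[0.034,-0.001,0],[0,0,-0.14],1],
    [[0.034,0.004,0],[0,0,-0.14],1],
    [[0.033,0.009,0],[0,0,-0.14],1],
    [[0.031,0.013,0],[0,0,-0.14],1],
    [[0.029,0.017,0],[0,0,-0.14],1]
  ]
}}

```text
time: 1.7
position: [0.3982, -0.2538, 0.2369]
orientation: [1.904, 2.498, 0.0]
ft_force: [0.7, 0.1, -1.0]
opening: 0.0877
finger_force: 0.0
```

{"name": "servo_tool", "arguments": {
  "motion": [
    [[0.027,0.021,0],[0,0,-0.14],1],
    [[0.023,0.025,0],[0,0,-0.14],1],
    [[0.02,0.028,0],[0,0,-0.14],1],
    [[0.016,0.03,0],[0,0,-0.14],1],
    [[0.011,0.032,0],[0,0,-0.14],1]
  ]
}}

```text
time: 2.2
position: [0.4659, -0.0973, 0.2369]
orientation: [0.931, 3.0, 0.0]
ft_force: [-0.2, -0.3, -1.1]
opening: 0.0877
finger_force: 0.0
```

{"name": "servo_tool", "arguments": {
  "motion": [
    [[0.007,0.033,0],[0,0,-0.14],1],
    [[0.002,0.034,0],[0,0,-0.14],1],
    [[-0.003,0.034,0],[0,0,-0.14],1],
    [[0,0,0],[0,0,0],1]
  ]
}}

```text
time: 2.6
position: [0.5074, -0.0024, 0.237]
orientation: [0.285, 3.127, 0.001]
ft_force: [-0.5, 0.1, -0.3]
opening: 0.088
finger_force: 0.0
```

```bash
cat >> h.py <<'E'
def wcloud():
    s=sense(); p=snapshot('wrist'); K=p['K']
    v,u=np.nonzero(p['depth']>0); d=p['depth'][v,u]
    a=(u-K[0,2])/K[0,0]; b=(v-K[1,2])/K[1,1]; th=np.hypot(a,b)
    k=np.where(th>1e-6,np.tan(np.minimum(th,1.45))/np.maximum(th,1e-6),1)
    c=np.stack([a*k*d,b*k*d,d],1); H=np.array(p['hand_eye'])
    t=c@H[:3,:3].T+H[:3,3]
    return t@Ro.from_rotvec(s['orientation']).as_matrix().T+s['position'],v,u,p,s
def binpose(P,x0,z0=0,r=.13):
    Q=P[(np.hypot(P[:,0]-x0[0]+.015*np.cos(x0[2]),P[:,1]-x0[1]+.015*np.sin(x0[2]))<r)&(P[:,2]>z0+.040)&(P[:,2]<z0+.052)]
    return len(Q),*fitbin(Q,x0)
def topview(P,fn,x0,y0,s=2000,zs=1900):
    P=P[(P[:,2]>.008)&(P[:,2]<.16)]; P=P[np.argsort(P[:,2])]
    img=np.full((600,800,3),255,np.uint8)
    u=(400+(y0-P[:,1])*s).astype(int); v=(300+(x0-P[:,0])*s).astype(int); ok=(u>=0)&(u<800)&(v>=0)&(v<600)
    img[v[ok],u[ok]]=cv2.applyColorMap((P[:,2]*zs).clip(0,255).astype(np.uint8)[:,None],cv2.COLORMAP_JET)[:,0][ok]
    cv2.imwrite(fn,img)
E
python3 - <<'E'
from h import *
np.set_printoptions(precision=4,suppress=True)
P,v,u,p,s=wcloud(); print(s['time'],s['position'],p['hand_eye'])
cv2.imwrite('pics/w1.png',np.hstack([cv2.resize(p['frame'][:,:,::-1],(400,300))])); np.savez('w1.npz',P=P,v=v,u=u)
print(np.percentile(P[:,2],[1,10,50,90]))
print('b',*binpose(P,(.5127,-.0068,-.19)))
print('a',*binpose(P,(.500,.230,.33)))
topview(P,'pics/w1top.png',.52,.08,1800)
E
```

```text
2.6 [ 0.5074 -0.0024  0.237 ] [[-0.0004 -0.9689 -0.2475  0.0659]
 [ 1.     -0.0007  0.0013  0.0002]
 [-0.0014 -0.2475  0.9689 -0.1483]
 [ 0.      0.      0.      1.    ]]
[-0.7518 -0.0008  0.0081  0.3368]
b 4533 [ 0.5146 -0.0065 -0.1872] 2.7951347827911377
a 2826 [0.5025 0.2284 0.3308] 0.8492444753646851
```

View pics/w1top.png

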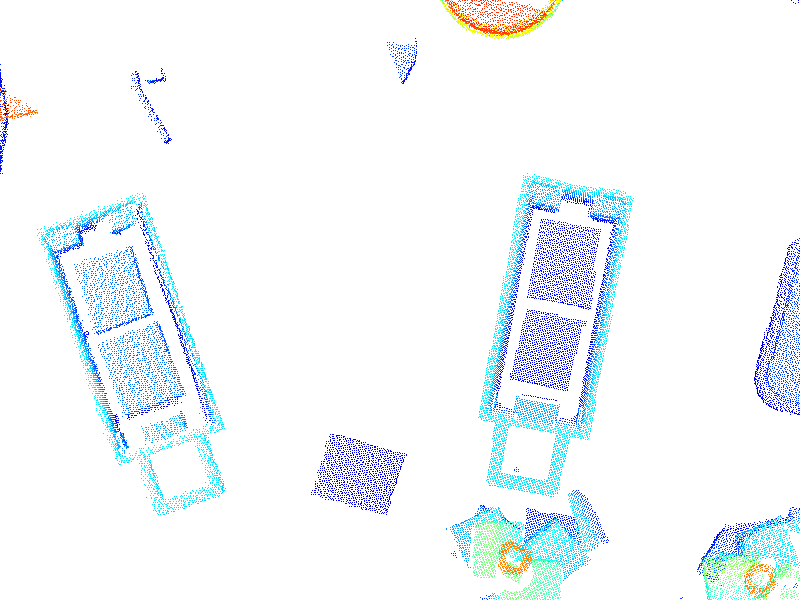

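The wrist top view shows both bins clearly. bin_b's rim centre is at pixel (556,307), i.e. about (0.516, -0.007) with yaw -0.185. I'll go down and grip it across the rim.

{"name": "servo_tool", "arguments": {
  "motion": [
    [[-0.004,-0.003,0.03],[0,0,0],1],
    [[0,0,0.045],[0,0,0],1],
    [[0,0,0.045],[0,0,0],1],
    [[0,0,0.04],[0,0,0],1],
    [[0,0,0.025],[0,0,0],1]
  ]
}}

```text
time: 3.15
position: [0.5073, -0.0099, 0.0492]
orientation: [-0.299, -3.124, 0.001]
ft_force: [0.2, -0.0, 0.4]
opening: 0.0881
finger_force: 0.0
```

{"name": "servo_tool", "arguments": {
  "motion": [
    [[0,0,0.013],[0,0,0],1],
    [[0,0,0],[0,0,0],0.6],
    [[0,0,0],[0,0,0],0.6],
    [[0,0,0],[0,0,0],0.6],
    [[0,0,0],[0,0,0],0.6]
  ],
  "squeeze": 20
}}

```text
time: 3.65
position: [0.5105, -0.0089, 0.0402]
orientation: [0.295, 3.125, 0.0]
ft_force: [-0.2, -0.3, 4.8]
opening: 0.0629
finger_force: 20.0
```

{"name": "servo_tool", "arguments": {
  "motion": [
    [[0,0,0],[0,0,0],0.6],
    [[0,0,0],[0,0,0],0.6],
    [[0,0,0],[0,0,0],0.6]
  ]
}}

```text
time: 3.95
position: [0.5105, -0.0089, 0.0401]
orientation: [0.294, 3.125, 0.0]
ft_force: [0.1, -0.5, 9.0]
opening: 0.0624
finger_force: 20.0
```

{"name": "servo_tool", "arguments": {
  "motion": [
    [[0,0,-0.01],[0,0,0],0.6],
    [[0,0,-0.02],[0,0,0],0.6],
    [[0,0,-0.03],[0,0,0],0.6],
    [[0,0,-0.03],[0,0,0],0.6],
    [[0,0,-0.015],[0,0,0],0.6]
  ]
}}

```text
time: 4.45
position: [0.51, -0.0088, 0.1466]
orientation: [0.294, 3.125, 0.0]
ft_force: [1.0, 0.8, -2.0]
opening: 0.0628
finger_force: 20.0
```

```bash
python3 - <<'E'
from h import *
np.set_printoptions(precision=4,suppress=True)
P,v,u,p,s=wcloud(); print(s['time'],s['position'],s['opening'],s['ft_force'],s['ft_torque'])
z=s['position'][2]-.040
print('b',*binpose(P,(.516,-.0067,-.185),z))
print('a',*binpose(P,(.5025,.2284,.33)))
W=np.load('w1.npz')['P']; Q=W[W[:,0]>.415]; print('b before',*binpose(Q,(.516,-.0067,-.185)))
bx,by,a=.5025,.2284,.331
plan(bx+.005*np.cos(a),by+.005*np.sin(a),.140,a-np.pi/2,vmax=.02,wmax=.1,dirn=-1,g=.6)
E
```

```text
4.45 [ 0.51   -0.0088  0.1466] 0.06275938535183863 [ 0.9595  0.7974 -2.0414] [ 0.0442 -0.1617 -0.0071]
b 13358 [ 0.515  -0.0096 -0.1908] 0.8837548494338989
a 4096 [0.5024 0.2281 0.3301] 0.548385739326477
b before 3208 [ 0.5147 -0.0065 -0.1872] 0.796682596206665
psi0 1.383 from [ 0.5109 -0.0088  0.148 ] turn -2.623 rows 27 tilt [-0.005  0.001 -1.   ]
[[[0.002,0.009,0.0],[0,0,np.float64(0.097)],0.6],[[0.003,0.008,0.0],[0,0,np.float64(0.097)],0.6],[[0.003,0.008,0.0],[0,0,np.float64(0.097)],0.6],[[0.004,0.008,0.0],[0,0,np.float64(0.097)],0.6],[[0.005,0.007,0.0],[0,0,np.float64(0.097)],0.6]]
[[[0.006,0.007,0.0],[0,0,np.float64(0.097)],0.6],[[0.006,0.006,0.0],[0,0,np.float64(0.097)],0.6],[[0.007,0.006,0.0],[0,0,np.float64(0.097)],0.6],[[0.007,0.005,0.0],[0,0,np.float64(0.097)],0.6],[[0.008,0.004,0.0],[0,0,np.float64(0.097)],0.6]]
[[[0.008,0.003,0.0],[0,0,np.float64(0.097)],0.6],[[0.008,0.003,0.0],[0,0,np.float64(0.097)],0.6],[[0.009,0.002,0.0],[0,0,np.float64(0.097)],0.6],[[0.009,0.001,0.0],[0,0,np.float64(0.097)],0.6],[[0.009,0.0,0.0],[0,0,np.float64(0.097)],0.6]]
[[[0.009,-0.001,0.0],[0,0,np.float64(0.097)],0.6],[[0.009,-0.002,0.0],[0,0,np.float64(0.097)],0.6],[[0.008,-0.002,0.0],[0,0,np.float64(0.097)],0.6],[[0.008,-0.003,0.0],[0,0,np.float64(0.097)],0.6],[[0.008,-0.004,0.0],[0,0,np.float64(0.097)],0.6]]
[[[0.007,-0.005,0.0],[0,0,np.float64(0.097)],0.6],[[0.007,-0.006,0.0],[0,0,np.float64(0.097)],0.6],[[0.006,-0.006,0.0],[0,0,np.float64(0.097)],0.6],[[0.006,-0.007,0.0],[0,0,np.float64(0.097)],0.6],[[0.005,-0.007,0.0],[0,0,np.float64(0.097)],0.6]]
[[[0.004,-0.008,0.0],[0,0,np.float64(0.097)],0.6],[[0.004,-0.008,0.0],[0,0,np.float64(0.097)],0.6]]
```

{"name": "servo_tool", "arguments": {
  "motion": [
    [[0.002,0.009,0],[0,0,0.05],0.6],
    [[0.003,0.008,0],[0,0,0.097],0.6],
    [[0.003,0.008,0],[0,0,0.097],0.6],
    [[0.004,0.008,0],[0,0,0.097],0.6],
    [[0.005,0.007,0],[0,0,0.097],0.6]
  ]
}}

```text
time: 5.0
position: [0.5061, 0.0353, 0.1435]
orientation: [-0.973, -2.986, 0.0]
ft_force: [-0.8, 0.3, -2.2]
opening: 0.0626
finger_force: 20.0
```

{"name": "servo_tool", "arguments": {
  "motion": [
    [[0.006,0.007,0],[0,0,0.097],0.6],
    [[0.006,0.006,0],[0,0,0.097],0.6],
    [[0.007,0.006,0],[0,0,0.097],0.6],
    [[0.007,0.005,0],[0,0,0.097],0.6],
    [[0.008,0.004,0],[0,0,0.097],0.6]
  ]
}}

```text
time: 5.5
position: [0.5033, 0.0796, 0.1434]
orientation: [-1.661, -2.666, 0.001]
ft_force: [-0.2, 0.7, -1.8]
opening: 0.0628
finger_force: 20.0
```

{"name": "servo_tool", "arguments": {
  "motion": [
    [[0.008,0.003,0],[0,0,0.097],0.6],
    [[0.008,0.003,0],[0,0,0.097],0.6],
    [[0.009,0.002,0],[0,0,0.097],0.6],
    [[0.009,0.001,0],[0,0,0.097],0.6],
    [[0.009,0,0],[0,0,0.097],0.6]
  ]
}}

```text
time: 6.0
position: [0.5007, 0.1238, 0.1434]
orientation: [-2.253, -2.189, 0.001]
ft_force: [1.3, 0.5, -2.5]
opening: 0.0626
finger_force: 20.0
```

{"name": "servo_tool", "arguments": {
  "motion": [
    [[0.009,-0.001,0],[0,0,0.097],0.6],
    [[0.009,-0.002,0],[0,0,0.097],0.6],
    [[0.008,-0.002,0],[0,0,0.097],0.6],
    [[0.008,-0.003,0],[0,0,0.097],0.6],
    [[0.008,-0.004,0],[0,0,0.097],0.6]
  ]
}}

```text
time: 6.5
position: [0.498, 0.1676, 0.1434]
orientation: [-2.713, -1.584, 0.002]
ft_force: [-0.2, 1.4, -2.4]
opening: 0.0626
finger_force: 20.0
```

{"name": "servo_tool", "arguments": {
  "motion": [
    [[0.007,-0.005,0],[0,0,0.097],0.6],
    [[0.007,-0.006,0],[0,0,0.097],0.6],
    [[0.006,-0.006,0],[0,0,0.097],0.6],
    [[0.006,-0.007,0],[0,0,0.097],0.6],
    [[0.005,-0.007,0],[0,0,0.08],0.6]
  ]
}}

```text
time: 7.0
position: [0.4944, 0.2116, 0.1434]
orientation: [3.006, 0.912, -0.002]
ft_force: [0.5, -0.4, -2.1]
opening: 0.0629
finger_force: 20.0
```

```bash
python3 - <<'E'
from h import *
np.set_printoptions(precision=4,suppress=True)
s=sense(); print(s['time'],s['opening'],s['ft_force'],s['ft_torque'])
a=.3305; bx,by=.5024,.2283
plan(bx+.005*np.cos(a),by+.005*np.sin(a),.148,a-np.pi/2,vmax=.01,wmax=.1,g=.6)
E
```

```text
7.0 0.06286162055104083 [ 0.4536 -0.3804 -2.1396] [-0.0505 -0.0547 -0.0242]
psi0 -0.982 from [0.4944 0.2116 0.1434] turn -0.259 rows 3 tilt [-0.001 -0.    -1.   ]
[[[0.007,-0.003,-0.002],[0,0,np.float64(0.086)],0.6],[[0.007,-0.003,-0.002],[0,0,np.float64(0.086)],0.6],[[0.006,-0.004,-0.002],[0,0,np.float64(0.086)],0.6]]
```

{"name": "servo_tool", "arguments": {
  "motion": [
    [[0.007,-0.003,0],[0,0,0.086],0.6],
    [[0.007,-0.003,0],[0,0,0.086],0.6],
    [[0.006,-0.003,0],[0,0,0.086],0.6],
    [[0,0,0],[0,0,0],0.6],
    [[0,0,0],[0,0,0],0.6]
  ]
}}

```text
time: 7.5
position: [0.5075, 0.2288, 0.1434]
orientation: [3.097, 0.527, -0.002]
ft_force: [0.1, -0.0, -3.2]
opening: 0.0626
finger_force: 20.0
```

```bash
python3 - <<'E'
from h import *
np.set_printoptions(precision=4,suppress=True)
P,v,u,p,s=wcloud(); print(s['time'],s['position'],s['opening'],s['qvel'])
z=s['position'][2]-.040
c=np.arctan2
R=Ro.from_rotvec(s['orientation']).as_matrix(); print('psi',c(R[1,1],R[0,1]))
print('b',*binpose(P,(.5024,.2283,.3305+np.pi),z))
print('a',*binpose(P,(.5024,.2283,.3305)))
for n in('scene','side'):
  q=snapshot(n); C=cloud(q)[0]
  print(n,'b',*binpose(C,(.5024,.2283,.3305+np.pi),z),'a',*binpose(C,(.5024,.2283,.3305)))
cv2.imwrite('pics/w2.png',p['frame'][:,:,::-1])
E
```

```text
7.5 [0.5075 0.2288 0.1434] 0.06256207822434427 [-0.0024 -0.0012  0.0054  0.0028 -0.0001  0.0009]
psi -1.2334650008361445
b 13349 [0.5054 0.2278 3.476 ] 0.8836680054664612
a 448 [ 0.5402  0.2407 -1.4767] 0.7489569783210754
scene b 322 [0.5023 0.2308 3.4804] 1.3004510402679443 a 381 [0.4989 0.2318 0.3283] 0.8595243692398071
side b 330 [0.5062 0.226  3.4784] 1.4631296396255493 a 328 [0.501  0.2282 0.3471] 1.1464173793792725
```

View pics/w2.png

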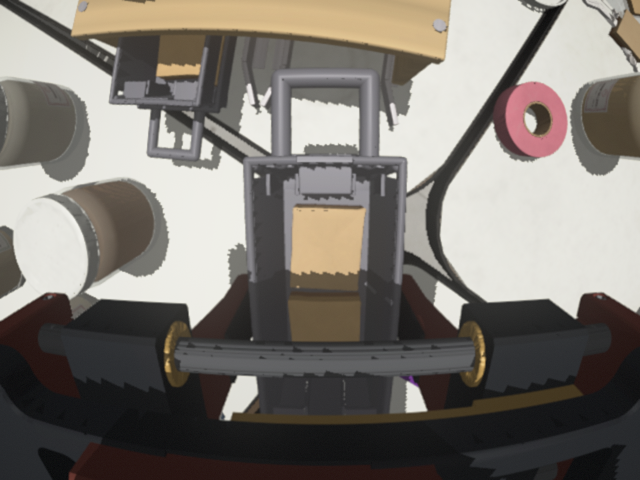

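The wrist view shows bin_b held level, its handle pointing to the bay at about (325,110), with the fudge inside. Relative to bin_a it's about 2 mm too far forward and 2 mm too far right. I'll correct that and lower it.

{"name": "servo_tool", "arguments": {
  "motion": [
    [[-0.002,-0.002,0.01],[0,0,0],0.6],
    [[0,0,0.015],[0,0,0],0.6],
    [[0,0,0.015],[0,0,0],0.6],
    [[0,0,0.01],[0,0,0],0.6],
    [[0,0,0],[0,0,0],0.6]
  ]
}}

```text
time: 8.15
position: [0.5043, 0.2298, 0.0918]
orientation: [3.097, 0.524, -0.005]
ft_force: [0.3, 0.5, -2.1]
opening: 0.0628
finger_force: 20.0
```

{"name": "servo_tool", "arguments": {
  "motion": [
    [[0,0,0.004],[0,0,0],0.6],
    [[0,0,0.003],[0,0,0],0.6],
    [[0,0,0.003],[0,0,0],0.6],
    [[0,0,0],[0,0,0],0.6],
    [[0,0,0],[0,0,0],0.6]
  ]
}}

```text
time: 8.65
position: [0.5056, 0.2303, 0.0838]
orientation: [-3.098, -0.523, -0.0]
ft_force: [-0.8, 0.1, -1.3]
opening: 0.0627
finger_force: 20.0
```

{"name": "servo_tool", "arguments": {
  "motion": [
    [[0,0,0.002],[0,0,0],0.6],
    [[0,0,0.002],[0,0,0],0.6],
    [[0,0,0],[0,0,0],0.6]
  ]
}}

```text
time: 8.95
position: [0.5054, 0.2302, 0.0794]
orientation: [3.098, 0.523, -0.001]
ft_force: [-0.6, -0.3, -2.2]
opening: 0.0629
finger_force: 20.0
```

{"name": "servo_tool", "arguments": {
  "motion": [
    [[0,0,0.001],[0,0,0],0.6],
    [[0,0,0.001],[0,0,0],0.6],
    [[0,0,0],[0,0,0],0.6]
  ]
}}

```text
time: 9.25
position: [0.5056, 0.2305, 0.0781]
orientation: [-3.097, -0.523, -0.0]
ft_force: [-1.6, 0.9, 3.3]
opening: 0.063
finger_force: 20.0
```

It has seated at the expected height, with contact force now showing. I'll release it and rise.

{"name": "servo_tool", "arguments": {
  "motion": [
    [[0,0,0],[0,0,0],0.9],
    [[0,0,0],[0,0,0],0.9],
    [[0,0,0],[0,0,0],0.9],
    [[0,0,-0.01],[0,0,0],0.9],
    [[0,0,-0.03],[0,0,0],0.9]
  ]
}}

```text
time: 9.75
position: [0.5039, 0.2295, 0.1163]
orientation: [3.096, 0.523, -0.008]
ft_force: [0.2, 0.4, 0.6]
opening: 0.079
finger_force: 0.0
```

{"name": "servo_tool", "arguments": {
  "motion": [
    [[0,0,-0.04],[0,0,0],0.9],
    [[-0.03,0,-0.04],[0,0,0],0.9],
    [[-0.045,0,0],[0,0,0],0.9],
    [[-0.015,0,0],[0,0,0],0.9],
    [[0,0,0],[0,0,0],0.9]
  ]
}}

```text
time: 10.25
position: [0.4187, 0.2, 0.1986]
orientation: [3.098, 0.524, 0.0]
ft_force: [-0.7, 0.6, -0.5]
opening: 0.0794
finger_force: 0.0
```

```bash
python3 - <<'E'
from h import *
np.set_printoptions(precision=4,suppress=True)
P,v,u,p,s=wcloud(); print(s['time'],s['position'],s['opening'])
R=Ro.from_rotvec(s['orientation']).as_matrix(); print('psi',np.arctan2(R[1,1],R[0,1]))
print('b',*binpose(P,(.5024,.2283,.3305+np.pi),.038))
a=.3305;c,n=np.cos(a),np.sin(a)
d=P[:,:2]-[.5024,.2283]; X=c*d[:,0]+n*d[:,1]; Y=-n*d[:,0]+c*d[:,1]
h=(X<-.073)&(X>-.12)&(abs(Y)<.05)&(P[:,2]>.036)&(P[:,2]<.055)
print('a handle lateral range',np.percentile(Y[h],[2,50,98]),'x',np.percentile(X[h],[2,98]),h.sum(),np.percentile(P[h,2],[5,50,95]))
r=(abs(X)<.06)&(abs(abs(Y)-.031)<.006)&(P[:,2]>.07)&(P[:,2]<.1)
for lo,hi in((-.06,-.03),(-.03,0),(0,.03),(.03,.06)):
  for sg in(-1,1):
    m=r&(X>lo)&(X<hi)&(Y*sg>0); print(lo,sg,m.sum(),np.percentile(P[m,2],90) if m.any() else 0)
cv2.imwrite('pics/w3.png',p['frame'][:,:,::-1]); np.savez('w3.npz',P=P)
C=cloud(snapshot('side'))[0]; print('side b',*binpose(C,(.5024,.2283,.3305+np.pi),.038))
E
```

```text
10.25 [0.4187 0.2    0.1986] 0.07939600368850468
psi -1.2357150311329417
b 4876 [0.5033 0.2285 3.473 ] 0.9464494585990906
a handle lateral range [-0.0186  0.0021  0.0213] x [-0.1005 -0.076 ] 823 [0.0451 0.047  0.0484]
-0.06 -1 430 0.08692684552479292
-0.06 1 427 0.08687034029877222
-0.03 -1 434 0.08700226588746283
-0.03 1 449 0.08697503557583146
0 -1 433 0.08697154421822352
0 1 428 0.08688287284343456
0.03 -1 425 0.08712109051997362
0.03 1 413 0.08701581646552103
side b 524 [0.5034 0.2264 3.4743] 1.815301537513733
```

View pics/w3.png

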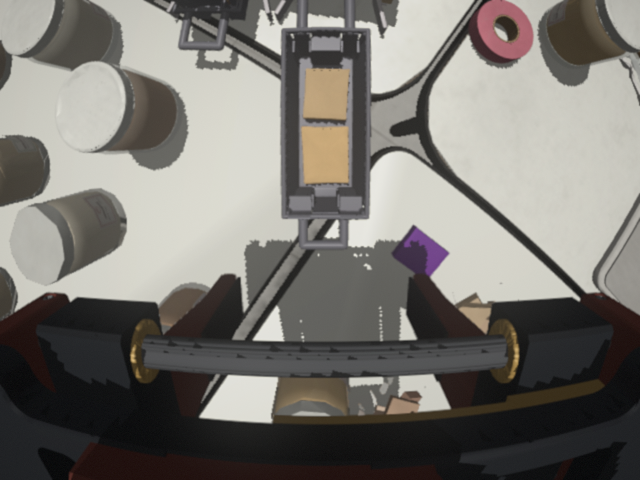

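The stack is seated: the rim is level at 87 mm, bin_b lies at (325,125) with both squares in it, and the lower handle shows at (323,235). Next I'll grip the lower handle across its arms.

{"name": "servo_tool", "arguments": {
  "motion": [
    [[0,-0.001,0.04],[0,0,0.005],0.9],
    [[0,0,0.045],[0,0,0],0.9],
    [[0,0,0.04],[0,0,0],0.9],
    [[0,0,0.025],[0,0,0],0.9],
    [[0,0,0.01],[0,0,0],0.9]
  ]
}}

```text
time: 10.85
position: [0.4202, 0.2015, 0.0349]
orientation: [3.098, 0.515, -0.005]
ft_force: [-0.0, 0.3, 0.7]
opening: 0.0789
finger_force: 0.0
```

{"name": "servo_tool", "arguments": {
  "motion": [
    [[0,0,0],[0,0,0],0.6],
    [[0,0,0],[0,0,0],0.4],
    [[0,0,0],[0,0,0],0.4],
    [[0,0,0],[0,0,0],0.4],
    [[0,0,0],[0,0,0],0.4]
  ],
  "squeeze": 30
}}

```text
time: 11.35
position: [0.4208, 0.202, 0.0386]
orientation: [-3.098, -0.516, -0.003]
ft_force: [0.6, 0.5, 0.8]
opening: 0.0425
finger_force: 0.0
```

```bash
python3 - <<'E'
from h import *
np.set_printoptions(precision=4,suppress=True)
P,v,u,p,s=wcloud(); print(s['time'],s['position'],s['opening'],s['ft_force'])
R=Ro.from_rotvec(s['orientation']).as_matrix(); print('psi',np.arctan2(R[1,1],R[0,1]))
print('b',*binpose(P,(.5024,.2283,.3305+np.pi),.038))
# rails & lane from all clouds in bay frame guess
W=np.vstack([P,np.load('w3.npz')['P'],np.load('w1.npz')['P']])
def bay(W,ox=.618,oy=.315,a=.195):
    d=W[:,:2]-[ox,oy]; c,n=np.cos(a),np.sin(a)
    return c*d[:,0]+n*d[:,1],-n*d[:,0]+c*d[:,1]
for nm,Q in(('now',P),('w3',np.load('w3.npz')['P']),('w1',np.load('w1.npz')['P'])):
  X,Y=bay(Q)
  m=(Q[:,2]>.019)&(Q[:,2]<.025)&(X>-.05)&(X<.09)&(Y>-.115)&(Y<0.0)
  for lo,hi in((-.045,-.03),(-.03,-.02),(-.02,-.01),(-.01,0),(0,.02),(.02,.05)):
    k=m&(X>lo)&(X<hi); L=Y[k&(Y>-.0525)]; r=Y[k&(Y<-.0525)]
    print(nm,lo,len(L),len(r),(np.percentile(L,[5,50,95]) if len(L)>5 else ''),(np.percentile(r,[5,50,95]) if len(r)>5 else ''))
  e=(abs(Q[:,2]-.107)<.004)&(X>-.03)&(X<.03)&(abs(Y)<.13)
  if e.sum()>50:
    for lo in np.arange(-.12,.12,.04):
      k=e&(Y>lo)&(Y<lo+.04); print('shelf edge',lo,k.sum(),np.percentile(X[k],2) if k.sum()>10 else '')
topview(P,'pics/w4top.png',.55,.25,2500)
E
```

```text
11.35 [0.4208 0.202  0.0386] 0.04245314912886947 [0.5638 0.4958 0.753 ]
psi -1.2409683607609077
b 19029 [0.5055 0.229  3.4749] 1.3922542333602905
now -0.045 0 0  
now -0.03 0 0  
now -0.02 0 0  
now -0.01 0 0  
now 0 0 0  
now 0.02 0 0  
w3 -0.045 4 5  
w3 -0.03 51 56 [-0.0089 -0.0062 -0.0033] [-0.103  -0.0999 -0.097 ]
w3 -0.02 23 49 [-0.0113 -0.0091 -0.0067] [-0.0992 -0.0962 -0.0937]
w3 -0.01 0 37  [-0.0957 -0.0931 -0.0906]
w3 0 0 0  
w3 0.02 0 0  
w1 -0.045 4 2  
w1 -0.03 36 28 [-0.0096 -0.007  -0.0039] [-0.1028 -0.1008 -0.0985]
w1 -0.02 30 29 [-0.0135 -0.0105 -0.0078] [-0.0994 -0.0971 -0.0945]
w1 -0.01 32 25 [-0.0171 -0.014  -0.0109] [-0.0963 -0.0938 -0.0913]
w1 0 49 59 [-0.0183 -0.0169 -0.0141] [-0.1066 -0.0931 -0.0894]
w1 0.02 51 0 [-0.0183 -0.0167 -0.0139] 
shelf edge -0.12 0 
shelf edge -0.07999999999999999 0 
shelf edge -0.03999999999999998 336 -0.0008124920135875718
shelf edge 2.7755575615628914e-17 140 -0.0005233089079865171
shelf edge 0.040000000000000036 0 
shelf edge 0.08000000000000004 0
```

View pics/w4top.png

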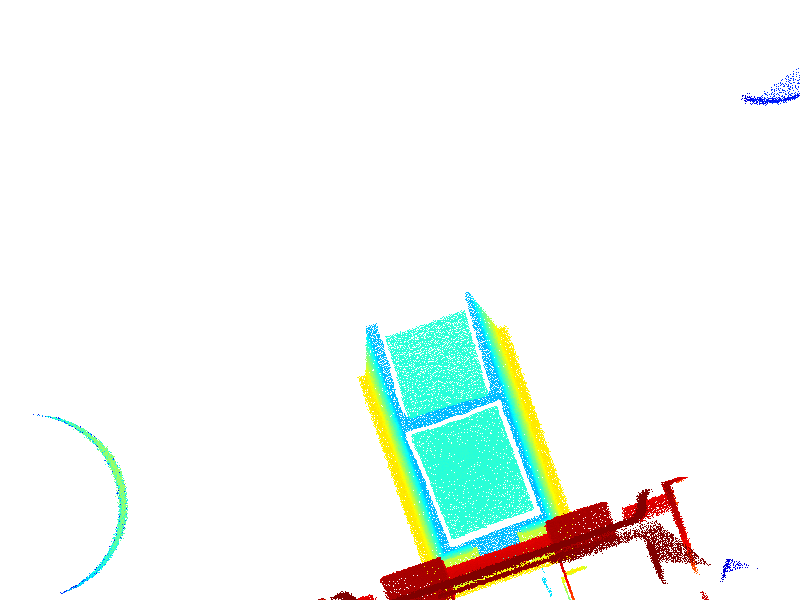

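The handle isn't firmly gripped yet (42.5 mm, zero force), so I'll finish closing and then plan the alignment.

{"name": "servo_tool", "arguments": {
  "motion": [
    [[0,0,0],[0,0,0],0.3],
    [[0,0,0],[0,0,0],0.3],
    [[0,0,0],[0,0,0],0.3]
  ]
}}

```text
time: 11.7
position: [0.4207, 0.2019, 0.0383]
orientation: [-3.099, -0.516, -0.002]
ft_force: [-0.5, -1.0, 7.2]
opening: 0.0408
finger_force: 30.0
```

```bash
python3 -c "
from h import *
plan(.4412,.2257,.038,.195-np.pi/2,vmax=.0035,g=.3)"
```

```text
psi0 -1.241 from [0.4207 0.2019 0.0383] turn -0.135 rows 9 tilt [ 0.001 -0.    -1.   ]
[[[0.003,-0.002,0.0],[0,0,np.float64(0.015)],0.3],[[0.003,-0.002,0.0],[0,0,np.float64(0.015)],0.3],[[0.003,-0.002,0.0],[0,0,np.float64(0.015)],0.3],[[0.003,-0.002,0.0],[0,0,np.float64(0.015)],0.3],[[0.003,-0.002,0.0],[0,0,np.float64(0.015)],0.3]]
[[[0.003,-0.002,0.0],[0,0,np.float64(0.015)],0.3],[[0.003,-0.002,0.0],[0,0,np.float64(0.015)],0.3],[[0.003,-0.002,0.0],[0,0,np.float64(0.015)],0.3],[[0.003,-0.002,0.0],[0,0,np.float64(0.015)],0.3]]
```

{"name": "servo_tool", "arguments": {
  "motion": [
    [[0.003,-0.002,-0.001],[0,0,0.015],0.3],
    [[0.003,-0.002,0],[0,0,0.015],0.3],
    [[0.003,-0.002,0],[0,0,0.015],0.3],
    [[0.003,-0.002,0],[0,0,0.015],0.3],
    [[0.003,-0.002,0],[0,0,0.015],0.3]
  ]
}}

```text
time: 12.2
position: [0.4294, 0.2147, 0.0384]
orientation: [3.115, 0.397, -0.008]
ft_force: [-8.3, -4.2, 8.5]
opening: 0.0413
finger_force: 30.0
```

{"name": "servo_tool", "arguments": {
  "motion": [
    [[0.003,-0.002,0],[0,0,0.015],0.3],
    [[0.003,-0.002,0],[0,0,0.015],0.3],
    [[0.003,-0.002,0],[0,0,0.015],0.3],
    [[0.003,-0.001,0],[0,0,0.015],0.3],
    [[0,0,0],[0,0,0],0.3]
  ]
}}

```text
time: 12.7
position: [0.4403, 0.2249, 0.0384]
orientation: [3.126, 0.304, -0.005]
ft_force: [-6.2, -1.4, 4.1]
opening: 0.0411
finger_force: 30.0
```

```bash
python3 - <<'E'
from h import *
np.set_printoptions(precision=4,suppress=True)
P,v,u,p,s=wcloud(); print(s['time'],s['position'],s['opening'],s['ft_force'])
z0=(P[:,2]>.08)&(P[:,2]<.09)
x0=(.525,.242,.195+np.pi)
print('b wrist',*binpose(P,x0,.038))
for n in('scene','side'):
  C=cloud(snapshot(n))[0]; print(n,*binpose(C,x0,.038),)
plan(.5693,.2510,.039,.195-np.pi/2,vmax=.01,g=.3)
E
```

```text
12.7 [0.4403 0.2249 0.0384] 0.04112985173581184 [-6.2223 -1.3689  4.1381]
b wrist 18944 [0.5278 0.2404 3.3381] 1.374918818473816
scene 406 [0.5218 0.2428 3.3331] 2.3781399726867676
side 514 [0.5247 0.2374 3.3442] 2.6459860801696777
psi0 -1.377 from [0.4403 0.2249 0.0385] turn 0.001 rows 14 tilt [-0.003  0.    -1.   ]
[[[0.009,0.0,0.0],[0,0,np.float64(-0.0)],0.3],[[0.009,0.0,0.0],[0,0,np.float64(-0.0)],0.3],[[0.009,0.0,0.0],[0,0,np.float64(-0.0)],0.3],[[0.009,0.0,0.0],[0,0,np.float64(-0.0)],0.3],[[0.009,0.0,0.0],[0,0,np.float64(-0.0)],0.3]]
[[[0.009,0.0,0.0],[0,0,np.float64(-0.0)],0.3],[[0.009,0.0,0.0],[0,0,np.float64(-0.0)],0.3],[[0.009,0.0,0.0],[0,0,np.float64(-0.0)],0.3],[[0.009,0.0,0.0],[0,0,np.float64(-0.0)],0.3],[[0.009,0.0,0.0],[0,0,np.float64(-0.0)],0.3]]
[[[0.009,0.0,0.0],[0,0,np.float64(-0.0)],0.3],[[0.009,0.0,0.0],[0,0,np.float64(-0.0)],0.3],[[0.009,0.0,0.0],[0,0,np.float64(-0.0)],0.3],[[0.009,0.0,0.0],[0,0,np.float64(-0.0)],0.3]]
```

Aligned. Now I'll slide the stack straight in.

{"name": "servo_tool", "arguments": {
  "motion": [
    [[0.006,0,0],[0,0,0],0.3],
    [[0.01,0,0],[0,0,0],0.3],
    [[0.01,0,0],[0,0,0],0.3],
    [[0.01,0,0],[0,0,0],0.3],
    [[0.01,0,0],[0,0,0],0.3]
  ]
}}

```text
time: 13.35
position: [0.485, 0.2337, 0.0384]
orientation: [3.126, 0.305, -0.007]
ft_force: [-8.5, -1.3, 7.5]
opening: 0.041
finger_force: 30.0
```

{"name": "servo_tool", "arguments": {
  "motion": [
    [[0.01,0,0],[0,0,0],0.3],
    [[0.01,0,0],[0,0,0],0.3],
    [[0.01,0,0],[0,0,0],0.3],
    [[0.01,0,0],[0,0,0],0.3],
    [[0.01,0,0],[0,0,0],0.3]
  ]
}}

```text
time: 13.85
position: [0.534, 0.2435, 0.0384]
orientation: [3.126, 0.305, -0.007]
ft_force: [-7.9, -2.2, 7.8]
opening: 0.0412
finger_force: 30.0
```

{"name": "servo_tool", "arguments": {
  "motion": [
    [[0.01,0,0],[0,0,0],0.3],
    [[0.009,0,0],[0,0,0],0.3],
    [[0.006,0,0],[0,0,0],0.3],
    [[0.003,0,0],[0,0,0],0.3],
    [[0,0,0],[0,0,0],0.3]
  ]
}}

```text
time: 14.35
position: [0.5627, 0.2492, 0.0385]
orientation: [3.126, 0.305, -0.003]
ft_force: [-4.6, -1.3, 4.8]
opening: 0.0409
finger_force: 30.0
```

{"name": "servo_tool", "arguments": {
  "motion": [
    [[0.002,0,0],[0,0,0],0.3],
    [[0.002,0,0],[0,0,0],0.3],
    [[0.001,0,0],[0,0,0],0.3]
  ]
}}

```text
time: 14.65
position: [0.5665, 0.25, 0.0384]
orientation: [3.126, 0.305, -0.006]
ft_force: [-7.9, -1.1, 7.5]
opening: 0.0411
finger_force: 30.0
```

{"name": "servo_tool", "arguments": {
  "motion": [
    [[0.001,0,0],[0,0,0],0.3],
    [[0.001,0,0],[0,0,0],0.3]
  ]
}}

```text
time: 14.85
position: [0.5682, 0.2503, 0.0384]
orientation: [3.126, 0.305, -0.007]
ft_force: [-7.8, -0.9, 7.6]
opening: 0.0414
finger_force: 30.0
```

{"name": "servo_tool", "arguments": {
  "motion": [
    [[0.001,0,0],[0,0,0],0.3],
    [[0.001,0,0],[0,0,0],0.3]
  ]
}}

```text
time: 15.05
position: [0.5702, 0.2507, 0.0384]
orientation: [3.126, 0.305, -0.006]
ft_force: [-9.0, -1.7, 7.2]
opening: 0.0407
finger_force: 30.0
```

{"name": "servo_tool", "arguments": {
  "motion": [
    [[0.001,0,0],[0,0,0],0.3],
    [[0.001,0,0],[0,0,0],0.3]
  ]
}}

```text
time: 15.25
position: [0.5713, 0.2509, 0.0383]
orientation: [3.126, 0.305, -0.01]
ft_force: [-14.0, -1.5, 10.4]
opening: 0.0413
finger_force: 30.0
```

{"name": "servo_tool", "arguments": {
  "motion": [
    [[0.001,0,0],[0,0,0],0.3],
    [[0.001,0,0],[0,0,0],0.3]
  ]
}}

```text
time: 15.45
position: [0.5713, 0.2509, 0.0382]
orientation: [3.125, 0.304, -0.016]
ft_force: [-19.3, -2.3, 16.5]
opening: 0.0412
finger_force: 30.0
```

Force rises without motion at 0.5713, so the bin has met the back board. I'll relax the push, release and retreat.

{"name": "servo_tool", "arguments": {
  "motion": [
    [[-0.002,0,0],[0,0,0],0.3],
    [[0,0,0],[0,0,0],0.3],
    [[0,0,0],[0,0,0],0.7],
    [[0,0,0],[0,0,0],0.7],
    [[0,0,0],[0,0,0],0.7]
  ]
}}

```text
time: 15.95
position: [0.5748, 0.2517, 0.0387]
orientation: [-3.126, -0.305, -0.002]
ft_force: [-0.4, 0.4, 0.2]
opening: 0.0602
finger_force: 0.0
```

{"name": "servo_tool", "arguments": {
  "motion": [
    [[0,0,-0.01],[0,0,0],0.7],
    [[0,0,-0.025],[0,0,0],0.7],
    [[0,0,-0.04],[0,0,0],0.7],
    [[-0.02,0,-0.04],[0,0,0],0.7],
    [[-0.04,0,-0.03],[0,0,0],0.7]
  ]
}}

```text
time: 16.45
position: [0.5178, 0.2406, 0.187]
orientation: [-3.125, -0.304, -0.009]
ft_force: [-0.3, 0.7, 0.9]
opening: 0.0617
finger_force: 0.0
```

{"name": "servo_tool", "arguments": {
  "motion": [
    [[-0.04,0,0],[0,0,0],0.7],
    [[-0.03,0,0],[0,0,0],0.7],
    [[0,0,0],[0,0,0],0.7]
  ]
}}

```text
time: 16.75
position: [0.4431, 0.2252, 0.1844]
orientation: [3.126, 0.306, -0.002]
ft_force: [0.2, 0.1, 0.2]
opening: 0.0614
finger_force: 0.0
```

```bash
python3 - <<'E'
from h import *
np.set_printoptions(precision=4,suppress=True)
P,v,u,p,s=wcloud(); print(s['time'],s['position'],s['ft_force'])
q=snapshot('scene')
for l in('jar_near','ribbon'): print(l,[(round(r['conf'],2),np.array(r['position'])) for r in search_frame(q,l)[:2]])
c,n=np.cos(.195),np.sin(.195); d=P[:,:2]-[.618,.315]; X=c*d[:,0]+n*d[:,1]; Y=-n*d[:,0]+c*d[:,1]
h=(X<-.045)&(X>-.11)&(abs(Y+.053)<.04)&(P[:,2]>.036)&(P[:,2]<.055)
print('handle x',np.percentile(X[h],[1,5]),'y',np.percentile(Y[h],[2,98]),h.sum())
h2=(abs(Y-.0525)<.04)&(X<-.045)&(X>-.11)&(P[:,2]>.036)&(P[:,2]<.055)
print('next handle x',np.percentile(X[h2],[1,5]),'y',np.percentile(Y[h2],[2,98]),h2.sum())
cv2.imwrite('pics/w5.png',p['frame'][:,:,::-1])
E
```

```text
16.75 [0.4431 0.2252 0.1844] [0.2236 0.1098 0.179 ]
jar_near [(0.77, array([0.7012, 0.056 , 0.087 ]))]
ribbon [(0.43, array([0.6741, 0.1016, 0.0245]))]
handle x [-0.0743 -0.0737] y [-0.0746 -0.0334] 1076
next handle x [-0.1085 -0.1048] y [0.0309 0.089 ] 1077
```

View pics/w5.png

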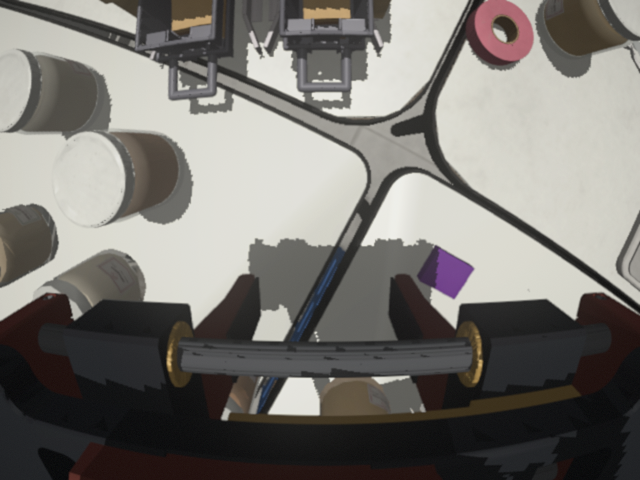

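The wrist view shows the stack in its lane, with the lower handle at (325,75) in line with its neighbour's at (192,78). A quick check that the bystanders and the final depth are right:

```bash
python3 - <<'E'
from h import *
np.set_printoptions(precision=4,suppress=True)
P,v,u,p,s=wcloud()
c,n=np.cos(.195),np.sin(.195)
def hx(Q,y0):
  d=Q[:,:2]-[.618,.315]; X=c*d[:,0]+n*d[:,1]; Y=-n*d[:,0]+c*d[:,1]
  k=(abs(Y-y0)<.014)&(X<-.045)&(X>-.10)&(Q[:,2]>.036)&(Q[:,2]<.055); return np.percentile(X[k],2).round(4) if k.sum()>5 else None
print('crossbars',hx(P,-.053),hx(P,.0525))
for n_,f in(('scene','s0.npz'),('side','s1.npz')):
  A=cloud(np.load(f))[0]; B=cloud(snapshot(n_))[0]
  for nm,x,y,lo,hi in(('jar_near',.695,.022,.107,.12),('jar_side',.465,.397,.107,.12),('ribbon',.655,.102,.018,.03)):
    o=[]
    for C in(A,B):
      k=(np.hypot(C[:,0]-x,C[:,1]-y)<.055)&(C[:,2]>lo)&(C[:,2]<hi); o+=[k.sum(),C[k,:2].mean(0) if k.any() else 0]
    print(n_,nm,*o)
E
```

```text
crossbars -0.0748 -0.0747
scene jar_near 323 [0.6981 0.0266] 51 [0.7119 0.0482]
scene jar_side 625 [0.4634 0.3996] 634 [0.4628 0.3996]
scene ribbon 287 [0.6578 0.1014] 88 [0.6757 0.1031]
side jar_near 615 [0.7012 0.021 ] 614 [0.7012 0.0208]
side jar_side 391 [0.4665 0.3936] 164 [0.4819 0.3929]
side ribbon 351 [0.6578 0.0994] 365 [0.6577 0.0998]
```

The bystanders haven't moved: the scene camera's shifts are only the arm hiding part of them. The crossbar is level with the full lane's, so I'll hand the job in.

```bash
python3 -c "
from workcell import finish_job; print(finish_job())"
```

```text
the job is handed in; nothing more can be done
None
```

The two-square bin is stacked half-turned on the four-square bin and the stack is slid home to the back board, with the jars and ribbon roll unmoved; I handed the job in at about 17 s, and no verdict came back.

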